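# Centre a kit box on the parcel scale and take its weight

## Robot

A 6-joint arm with a two-finger parallel gripper is mounted at the origin on the work surface; the furniture and walls round the work are solid. World frame = base frame: x ahead of the robot, y to its left, z up, the work surface at z = 0. Lengths are in m, angles in rad, forces in N, time in s.
With the tool pointing down it reaches from about 0.225 to 0.875 m from the base axis. Payload 3.4 kg.
Tool frame: the origin (TCP) lies between the finger pads; the fingertips stand 11 mm ahead of it and the grasp point (between the pads) lies 8 mm behind it (tips_ahead is the distance from the TCP to the fingertips, in m); z points along the fingers, x is the direction in which the jaws open and shut, and the axes are right-handed (so a half turn about z gives the same grasp; the last joint's range is limited). The gripper opens to 85 mm and grips with 20 to 120 N. Pads are 22 mm wide; open, the fingers measure 114 mm over their backs; the gripper's body (76 mm by 85 mm) begins 54 mm behind the grasp point. The pads swing forward as they close: fully open they stand 13 mm farther back than shut.
Start: joints at [0.999, 0.276, 1.505, -0, 1.361, -0.121], TCP at [0.251, 0.518, 0.242] pointing down, gripper open.
Joint ranges: [-2.89, 2.89], [-0.75, 2.08], [0.22, 2.7], [-1.18, 4.32], [0.11, 2.71], [-2.7, 2.7]. Speed limits (rad/s): [2.57, 2.57, 3.14, 3.14, 3.14, 3.14].

## Interface

Orientations are given as a unit quaternion [w, x, y, z].
In Python, from rig import get_state, get_image, sign_off, masks_of, tips_ahead gives the robot as it stands.
- The arm moves only by the tool play_rows, never from a script. Its argument "series" is a list of rows, each an object of numbers: "fingers": the closure, from -1 (fully open) to 1 (shut); "dx", "dy", "dz": the shift along the world's x, y, z in mm; "turn": the turn about the world's z in rad. A call has 1 to 20 rows; each row shifts and turns the pose as measured when the row begins; what a row does not reach is not made up. A row lasts 1/12 s, in which the tool goes at most 41.7 mm and 7.16 degrees, less where a joint would pass 70% of its speed; a pose out of reach is approached as far as the arm can. A call with a gripper value outside its range is refused whole. The fingers move at their own pace and stop on an object; "squeeze" is the grip in N (left out, the last holds). Time passes only in rows, so rows that do not move let the fingers close. It gives the time, the measured TCP pose, the force and the opening at its end, in the units of the state.
- get_state(): the state, without advancing time (a new reading comes with each control period).
- get_image(name): name is "scene" or "top"; returns a dict with "pixels" (420x560x3 uint8, red, green, blue), "vfov" (degrees; the focal length in pixels is half the picture's height over the tangent of half this angle, whatever the lens; pixels are square), "cx", "cy" (the principal point, pixels), "rvec" (rotation vector, rad) and "tvec" (3), from world to camera coordinates, as OpenCV has them. Camera axes: x right, y down, z forward; pixel columns grow to the right and rows downward; lengths in m; the calibration is good to about 2 mm. A picture is of the moment at which its call begins. There is no depth.
- sign_off(): hands the job in, once; it reports no verdict.
Trained networks look in a picture, given as the dict that the camera call returned (one of the last four; its "shot" number tells which), for a name from the list of things; names that differ only in an ending like _2 or _b are one class to them, and where a whole thing is asked for, a point or a joint stands for the part that bears it (a point fixed in the world has none). Each returns a list of dicts, best first, with "p" (0 to 1); they miss things now and then, are a little off and sometimes report something else, mostly with a low value. They report only what shows in the picture. A call takes as long as a camera call.
- masks_of(picture, label): "region" (420x560 bool, what is visible of it) and "xy" ([column, row] in pixels, amid what is visible of it).
The state is a dict: "clock": time; "qpos": joint angles; "qd": joint speeds; "effort": joint torques, N m; "position": TCP position; "ee_rot": TCP orientation; "contact_force": force on the tool from outside, world axes, zero at the start; "moment": the same for the moment, N m; "width": finger opening in m.
Only numpy, scipy, OpenCV 4.12 (cv2) and the standard library are available. Lean on these libraries where they do the work, as an engineer would, in place of code of your own. Each camera call takes 0.05 s, during which the arm holds its last target. There are 200 camera calls.

## Task

The blue kit box was set down off-centre on the small round pan of the parcel scale, and the pan rocks. Without gripping or lifting the box, nudge it gently with the fingertips until its middle is over the middle of the pan to within a centimetre (it need not be square). Then, with the box standing still and untouched, press the scale's key right down and let it go; leave everything else on the desk where it is.

Things in the scene. Friction and masses are not known exactly. Their poses are not given: they have to be found in the camera images.
- box_centre (a point): Blue cardboard kit box, 90 mm (its x) x 170 mm (its y) x 55 mm high, 0.13 to 0.25 kg, loose on the pan and overhanging it. This point is the middle of the box, 27.5 mm above its underside; the axes are the box's, z up. It slides on the pan (friction about 0.6). At the start its middle is 20 to 48 mm from the pan's middle, towards the keypad (-x of the scale) and to the scale's left (+y). Nudge it on its sides, low down; a push of 1 to 2 N slides it.
- pan_centre (a point): Middle of the top face of the scale's round steel pan when level: 110 mm diameter, 6 mm thick, 68 mm above the desk, with turned rings. It has the scale's axes: z up, x pointing from the keypad end to the rear, so -x points to the keypad. The pan sits on an elastic stem and rocks up to 0.06 rad either way (about 3 mm at its edge); this point does not rock.
- scale: Grey parcel scale, fixed to the desk by its rubber feet. Origin on the desk straight below the pan's middle, axes as for pan_centre. Housing 165 x 130 mm, 40 mm high, round the origin; keypad ledge 30 mm high to 173 mm in front (-x), with the key on its left (+y) half and a display on its right.
- pan: The rocking pan itself (see pan_centre); origin 12 mm below its top face.
- key (a joint): Travel of the scale's only key, m: 0 up, 0.005 fully down; a spring returns it. It takes about 4 N to press it right down.
- key_top (a point): Centre of the top of the key, a white round button 26 mm across on the left (+y) half of the keypad ledge, 127 mm in front of the pan's middle and 34 mm to its left; press straight down.
- kit_box: The blue kit box on the scale as a body; origin at the centre of its underside.
- tape: Roll of brown tape, 94 mm across, 48 mm high, lying on the desk to the right of the sharps bin; origin at the centre of its underside. Leave alone.
- label_roll: Roll of white labels, 72 mm across, 30 mm high, on the right, by the open grey case; origin at the centre of its underside. Leave alone.
- bottle_1: Clear water bottle, 65 mm across, 214 mm high, standing to the right, nearer the robot; origin at the centre of its underside. Leave alone.
- sharps_bin: Yellow sharps bin with a red lid, fixed, 117 mm across, 168 mm high, standing to the right of the keypad: a tall obstacle. Origin at the centre of its underside.

How it is judged:
On the way, in this order (a step that is already met when the one before it is completed fails the run):
1. the box stands centred on the pan, still and untouched (horizontal distance between box_centre and pan_centre below 0.01 m and linear speed of kit_box below 0.01 m/s and contact force between the fingers and kit_box below 0.1 N and contact force between pan and kit_box above 0.3 N), for 0.2 s.
2. the key is pressed right down with the box still centred and untouched (value of joint key above 0.004 m and horizontal distance between box_centre and pan_centre below 0.01 m and contact force between the fingers and kit_box below 0.1 N), for 0.05 s.
At the end, for the whole second after the job is handed in: The box rests on the pan at rest, upright within 0.06 rad, its middle within 10 mm (horizontally) of the pan's middle, and the key is up again after having been pressed at least 4 mm with the box centred (horizontal distance between box_centre and pan_centre below 0.01 m and angle between kit_box's own z axis and vertical below 0.06 rad and linear speed of kit_box below 0.01 m/s and value of joint key below 0.001 m and contact force between pan and kit_box above 0.3 N); the robot touches nothing.
It fails at once if the box is lifted more than 12 mm (z of box_centre in the frame of pan_centre above 0.0395 m).
It fails at once if the box is tipped more than 0.15 rad or comes off the pan (angle between kit_box's own z axis and vertical above 0.15 rad or z of box_centre in the frame of pan_centre below 0.0125 m).
It fails at once if the box is gripped, struck or leaned on with more than 12 N, or the pan with more than 8 N (contact force between any of the arm, the fingers and kit_box above 12 N or contact force between the fingers and pan above 8 N).
It fails at once if the key goes down while the box is not centred (value of joint key above 0.0025 m and not (horizontal distance between box_centre and pan_centre below 0.01 m)).
It fails at once if another thing on the desk is moved more than 20 mm (distance of any of tape, label_roll, bottle_1 from where it was at the start of the episode above 0.02 m).
It also fails if it takes over 54 s, if anything falls off the work surface, if the arm or the gripper's body presses on something with over 40 N, if the wrist force passes 120 N, or if a joint passes its speed limit or range.

## Working session

There is one attempt and no reset: what is moved stays moved. The work goes in short steps, Python scripts to look and compute and a tool call to move; the robot and the scene stay as the last step left them, time stands still between calls to the robot, and variables do not carry over. Pictures are saved under pics/ and viewed, about 8 in all and at most 12, crops included, and the job is handed in when it is done.

Besides the shell and the picture viewer there is one more tool, called after ">>>" by a JSON object that holds its "api" and its "payload". play_rows: Moves the arm, as the interface text tells. Its arguments: {"type":"object","properties":{"series":{"type":"array"},"squeeze":{"type":"number"}},"required":["series"]}

```bash
mkdir -p pics; cat > h.py <<'E'
import numpy as np, cv2
from rig import *
def cam(p):
    f=p["pixels"].shape[0]/2/np.tan(np.radians(p["vfov"])/2)
    K=np.array([[f,0,p["cx"]],[0,f,p["cy"]],[0,0,1]]);R=cv2.Rodrigues(np.array(p["rvec"],float))[0]
    return K,R,np.array(p["tvec"],float).reshape(3)
def back(p,uv,z):
    K,R,t=cam(p);uv=np.atleast_2d(uv).astype(float)
    d=(np.linalg.inv(K)@np.c_[uv,np.ones(len(uv))].T).T@R;c=-R.T@t
    return c+d*((z-c[2])/d[:,2])[:,None]
def proj(p,X):
    K,R,t=cam(p);q=(np.atleast_2d(X)@R.T+t)@K.T;return q[:,:2]/q[:,2:]
def save(p,n): cv2.imwrite("pics/"+n,p["pixels"][:,:,::-1])
E
python3 - <<'E'
from h import *
for n in("scene","top"):
    p=get_image(n);save(p,n+"0.png");K,R,t=cam(p);print(n,"cam",(-R.T@t).round(3),K[0,0].round(0),p.keys())
    for l in("kit_box","scale","pan","key","sharps_bin","bottle_1","tape"):
        for m in masks_of(p,l)[:2]:
            ys,xs=np.nonzero(m["region"]);print(l,round(m["p"],2),np.round(m["xy"]),xs.min(),xs.max(),ys.min(),ys.max(),len(xs))
s=get_state();print(s,tips_ahead)
E
```

```text
scene cam [-0.045 -0.583  0.869] 515.0 dict_keys(['pixels', 'vfov', 'cx', 'cy', 'rvec', 'tvec', 'shot'])
kit_box 0.69 [257. 140.] 222 297 108 169 2998
kit_box 0.39 [325. 294.] 308 347 248 337 2788
scale 0.66 [238. 184.] 200 317 148 221 2442
bottle_1 0.7 [326. 292.] 309 347 248 336 2752
tape 0.59 [302. 260.] 291 323 244 293 797
top cam [ 0.235 -0.12   1.193] 511.0 dict_keys(['pixels', 'vfov', 'cx', 'cy', 'rvec', 'tvec', 'shot'])
kit_box 0.75 [208. 165.] 164 248 134 192 3481
scale 0.82 [220. 206.] 184 259 132 244 3964
pan 0.54 [231. 144.] 223 235 142 145 31
key 0.46 [200. 216.] 194 204 211 221 89
bottle_1 0.95 [375. 268.] 354 393 251 287 1098
tape 0.71 [336. 227.] 312 352 222 262 549
{'clock': 0.8, 'qpos': array([ 9.98986839e-01,  2.75865704e-01,  1.50488038e+00,  1.89367015e-05,
        1.36075475e+00, -1.21002919e-01]), 'qd': array([ 0.00072335,  0.00104962, -0.00169408,  0.00077532,  0.00106026,
        0.00057774]), 'effort': array([ 3.93771934e-04, -4.16590834e+01, -2.46087903e+01, -1.31749657e-04,
       -7.12487008e-05, -1.47868968e-05]), 'position': array([0.25053378, 0.51757152, 0.24235542]), 'ee_rot': array([-2.78937289e-05,  8.47258879e-01,  5.31180186e-01,  3.76176212e-05]), 'contact_force': array([-0.08185742,  0.21076359, -0.08145341]), 'moment': array([-0.03867138, -0.02705819, -0.05865709]), 'width': 0.08534407090373936} 0.011
```

```bash
python3 - <<'E'
import cv2
a=cv2.imread("pics/top0.png")[110:270,130:400];b=cv2.imread("pics/scene0.png")[90:350,180:400]
cv2.imwrite("pics/t1.png",cv2.resize(a,None,fx=2.95,fy=2.95,interpolation=cv2.INTER_CUBIC))
cv2.imwrite("pics/s1.png",cv2.resize(b,None,fx=2.3,fy=2.3,interpolation=cv2.INTER_CUBIC))
E
```

```text
(no output)
```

View pics/t1.png

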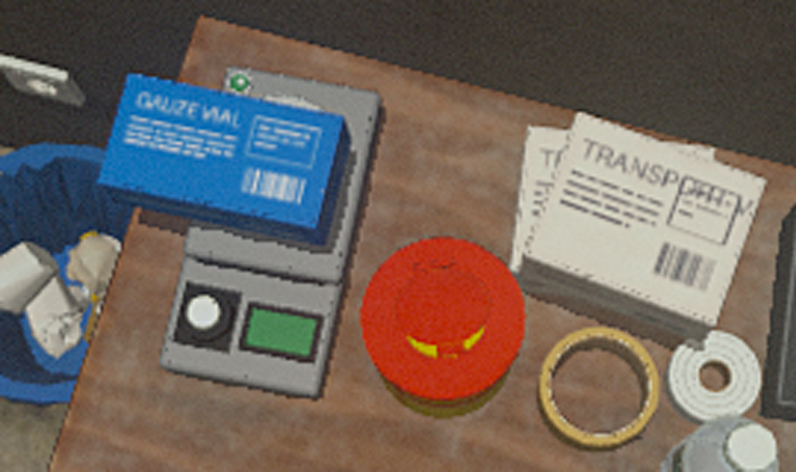

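View pics/s1.png

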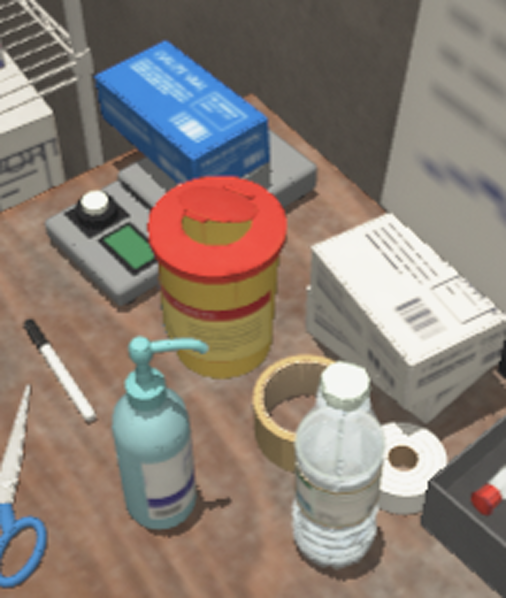

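```bash
cat >> h.py <<'E'
def fit(P,M):  # 2D rigid M->P
    pc,mc=P.mean(0),M.mean(0);a,b=M-mc,P-pc
    th=np.arctan2((a[:,0]*b[:,1]-a[:,1]*b[:,0]).sum(),(a*b).sum())
    R=np.array([[np.cos(th),-np.sin(th)],[np.sin(th),np.cos(th)]]);t=pc-R@mc
    return th,t,np.linalg.norm(M@R.T+t-P,axis=1)
def Rz(a): return np.array([[np.cos(a),-np.sin(a)],[np.sin(a),np.cos(a)]])
E
python3 - <<'E'
from h import *
p=get_image("top")
c=lambda *q:np.array(q)/2.95+[130,110]
S=np.r_[back(p,c((228,68),(382,92),(345,282)),.04),back(p,c((162,365),(322,397)),.03),back(p,c((205,311)),.036)][:,:2]
M=np.array([[.0825,.065],[.0825,-.065],[-.0825,-.065],[-.173,.065],[-.173,-.065],[-.127,.034]])
th,t,r=fit(S,M);print("scale",th,t,r.round(4))
B=back(p,c((130,73),(349,115),(322,228),(98,184)),.123)[:,:2]
bt,b,r=fit(B,np.array([[.045,.085],[.045,-.085],[-.045,-.085],[-.045,.085]]));print("box",bt,b,r.round(4),"in scale",(Rz(th).T@(b-t)).round(4))
print("key",Rz(th)@[-.127,.034]+t)
# refine with both views: mask silhouettes
q=get_image("scene")
for p in(p,q):
  for l in("sharps_bin",):
    for m in masks_of(p,l)[:1]: print(l,m["p"],back(p,m["xy"],.168))
for nm,p in(("top",p),("scene",q)):
  X=np.array([[x,y] for x,y in M])@Rz(th).T+t
  im=p["pixels"][:,:,::-1].copy()
p=q;im=p["pixels"][:,:,::-1].copy();I2=cv2.resize(im,None,fx=4,fy=4,interpolation=cv2.INTER_CUBIC)
def poly(Q,z,col):
  u=proj(p,np.c_[Q,np.full(len(Q),z)]);cv2.polylines(I2,[((u+.5)*4).astype(int)],True,col,1)
T=lambda Q:np.array(Q)@Rz(th).T+t
poly(T([[.0825,.065],[.0825,-.065],[-.0825,-.065],[-.0825,.065]]),.04,(0,255,0))
poly(T([[-.0825,.065],[-.0825,-.065],[-.173,-.065],[-.173,.065]]),.03,(0,255,0))
Bx=np.array([[.045,.085],[.045,-.085],[-.045,-.085],[-.045,.085]])@Rz(bt).T+b
poly(Bx,.123,(0,0,255));poly(Bx,.068,(0,255,255))
a=np.linspace(0,6.28,40);poly(T(np.c_[np.cos(a),np.sin(a)]*.055),.068,(255,0,255))
cv2.imwrite("pics/s2.png",I2[400:920,760:1320])
E
```

```text
scale -0.18115817741079734 [0.61281279 0.01448942] [0.0053 0.0027 0.0016 0.0031 0.0006 0.0054]
box -0.1998110022832479 [0.6021842  0.05001827] [0.0009 0.0003 0.0004 0.0006] in scale [-0.0169  0.033 ]
key [0.4940168  0.07081449]
```

View pics/s2.png

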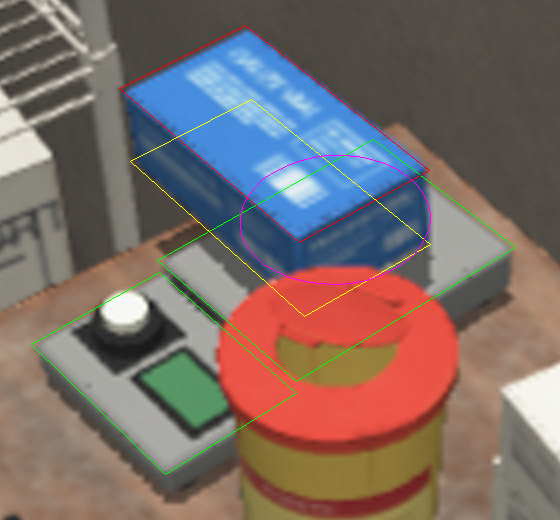

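```bash
python3 - <<'E'
import cv2,numpy as np
a=cv2.imread("pics/top0.png");b=cv2.imread("pics/scene0.png")
cv2.imwrite("pics/ts.png",cv2.resize(np.hstack([a[:,:400],b[:,:400]]),None,fx=1,fy=1))
E
```

```text
(no output)
```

View pics/ts.png

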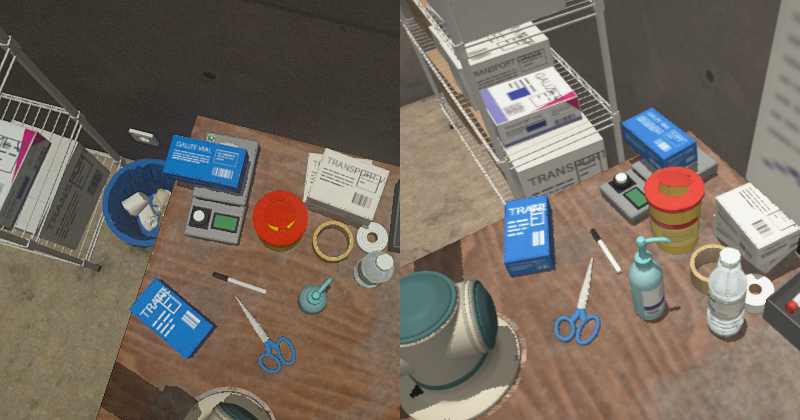

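```bash
python3 - <<'E'
from h import *
p=get_image("top");q=get_image("scene")
for X in([.251,.518,.242],[.45,.3,.24],[.63,.187,.09],[.63,.187,.24],[.63,.187,.5]): print(X,proj(p,X)[0].round(),proj(q,X)[0].round())
for z in(0,.2,.4,.6): print(z,back(p,[[122,165],[97,265],[155,138]],z).round(2).tolist(), back(q,[[218,100]],z).round(2).tolist())
E
```

```text
[0.251, 0.518, 0.242] [-69. 322.] [-21.  84.]
[0.45, 0.3, 0.24] [ 63. 216.] [119.  78.]
[0.63, 0.187, 0.09] [148. 154.] [224. 114.]
[0.63, 0.187, 0.24] [129. 128.] [216.  59.]
[0.63, 0.187, 0.5] [78. 60.] [199. -66.]
0 [[0.63, 0.27, 0.0], [0.39, 0.31, 0.0], [0.7, 0.2, 0.0]] [[0.74, 0.33, 0.0]]
0.2 [[0.57, 0.21, 0.2], [0.36, 0.24, 0.2], [0.62, 0.15, 0.2]] [[0.56, 0.12, 0.2]]
0.4 [[0.5, 0.14, 0.4], [0.34, 0.17, 0.4], [0.55, 0.09, 0.4]] [[0.38, -0.09, 0.4]]
0.6 [[0.43, 0.08, 0.6], [0.31, 0.1, 0.6], [0.47, 0.04, 0.6]] [[0.2, -0.3, 0.6]]
```

>>> {"api": "play_rows", "payload": {"series": [{"fingers": 1, "dx": 28, "dy": -25, "dz": 0, "turn": 0.05}, {"fingers": 1, "dx": 28, "dy": -25, "dz": 0, "turn": 0.05}, {"fingers": 1, "dx": 28, "dy": -25, "dz": 0, "turn": 0.05}, {"fingers": 1, "dx": 28, "dy": -25, "dz": 0, "turn": 0.05}, {"fingers": 1, "dx": 28, "dy": -25, "dz": 0, "turn": 0.05}, {"fingers": 1, "dx": 28, "dy": -25, "dz": 0}, {"fingers": 1, "dx": 28, "dy": -25, "dz": 0}, {"fingers": 1, "dx": 28, "dy": -25, "dz": 0}, {"fingers": 1, "dx": 28, "dy": -25, "dz": 0}, {"fingers": 1, "dx": 28, "dy": -25, "dz": 0}, {"fingers": 1, "dx": 28, "dy": -25, "dz": 0}, {"fingers": 1, "dx": 28, "dy": -20, "dz": 0}, {"fingers": 1, "dx": 20, "dy": -15, "dz": 0}, {"fingers": 1}, {"fingers": 1}]}}

```text
invalid input at $.series[5]: expected keys fingers, dx, dy, dz, turn
```

>>> {"api": "play_rows", "payload": {"series": [{"fingers": 1, "dx": 28, "dy": -25, "dz": 0, "turn": 0.05}, {"fingers": 1, "dx": 28, "dy": -25, "dz": 0, "turn": 0.05}, {"fingers": 1, "dx": 28, "dy": -25, "dz": 0, "turn": 0.05}, {"fingers": 1, "dx": 28, "dy": -25, "dz": 0, "turn": 0.05}, {"fingers": 1, "dx": 28, "dy": -25, "dz": 0, "turn": 0.05}, {"fingers": 1, "dx": 28, "dy": -25, "dz": 0, "turn": 0}, {"fingers": 1, "dx": 28, "dy": -25, "dz": 0, "turn": 0}, {"fingers": 1, "dx": 28, "dy": -25, "dz": 0, "turn": 0}, {"fingers": 1, "dx": 28, "dy": -25, "dz": 0, "turn": 0}, {"fingers": 1, "dx": 28, "dy": -25, "dz": 0, "turn": 0}, {"fingers": 1, "dx": 28, "dy": -25, "dz": 0, "turn": 0}, {"fingers": 1, "dx": 28, "dy": -20, "dz": 0, "turn": 0}, {"fingers": 1, "dx": 20, "dy": -15, "dz": 0, "turn": 0}, {"fingers": 1, "dx": 0, "dy": 0, "dz": 0, "turn": 0}]}}

```text
clock: 2.27
position: [0.6194, 0.1919, 0.2427]
ee_rot: [-0.0, 0.768, 0.641, 0.002]
contact_force: [-0.9, 0.3, -0.1]
width: -0.0001
```

>>> {"api": "play_rows", "payload": {"series": [{"fingers": 1, "dx": 11, "dy": 2, "dz": -35, "turn": -0.02}, {"fingers": 1, "dx": 0, "dy": 0, "dz": -35, "turn": 0}, {"fingers": 1, "dx": 0, "dy": 0, "dz": -35, "turn": 0}, {"fingers": 1, "dx": 0, "dy": 0, "dz": -35, "turn": 0}, {"fingers": 1, "dx": 0, "dy": 0, "dz": -15, "turn": 0}, {"fingers": 1, "dx": 0, "dy": 0, "dz": 0, "turn": 0}, {"fingers": 1, "dx": 0, "dy": 0, "dz": 0, "turn": 0}]}}

```text
clock: 2.85
position: [0.6325, 0.1929, 0.0842]
ee_rot: [0.001, 0.776, 0.631, 0.005]
contact_force: [0.6, 0.1, -0.1]
width: -0.0
```

```bash
python3 - <<'E'
from h import *
s=get_state();print(s["position"],s["contact_force"],s["clock"])
p=get_image("top");q=get_image("scene")
a=cv2.resize(p["pixels"][110:240,120:260],None,fx=2.8,fy=2.8,interpolation=2);b=cv2.resize(q["pixels"][70:200,180:320],None,fx=2.8,fy=2.8,interpolation=2)
cv2.imwrite("pics/c1.png",np.hstack([a,b])[:,:,::-1])
E
```

```text
[0.63245399 0.19287522 0.0842086 ] [ 0.64406493  0.07192437 -0.10517825] 2.85
```

View pics/c1.png

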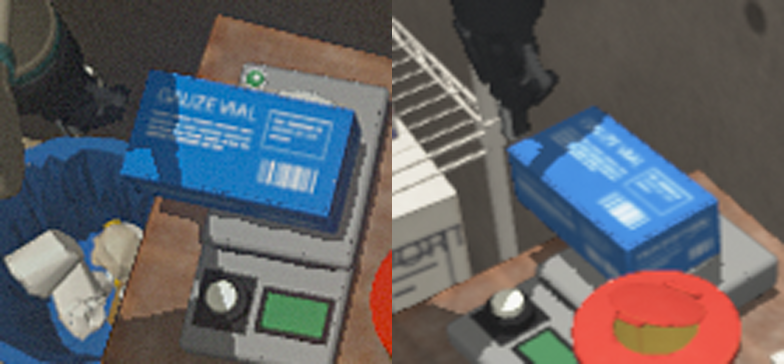

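>>> {"api": "play_rows", "payload": {"series": [{"fingers": 1, "dx": -2, "dy": -10, "dz": 2, "turn": 0}, {"fingers": 1, "dx": -2, "dy": -10, "dz": 0, "turn": 0}, {"fingers": 1, "dx": -2, "dy": -10, "dz": 0, "turn": 0}, {"fingers": 1, "dx": -0.5, "dy": -2.5, "dz": 0, "turn": 0}, {"fingers": 1, "dx": -0.5, "dy": -2.5, "dz": 0, "turn": 0}, {"fingers": 1, "dx": -0.5, "dy": -2.5, "dz": 0, "turn": 0}, {"fingers": 1, "dx": -0.5, "dy": -2.5, "dz": 0, "turn": 0}, {"fingers": 1, "dx": -0.5, "dy": -2.5, "dz": 0, "turn": 0}, {"fingers": 1, "dx": -0.5, "dy": -2.5, "dz": 0, "turn": 0}, {"fingers": 1, "dx": -0.5, "dy": -2.5, "dz": 0, "turn": 0}, {"fingers": 1, "dx": -0.5, "dy": -2.5, "dz": 0, "turn": 0}, {"fingers": 1, "dx": -0.5, "dy": -2.5, "dz": 0, "turn": 0}, {"fingers": 1, "dx": -0.5, "dy": -2.5, "dz": 0, "turn": 0}]}}

```text
clock: 4.03
position: [0.6276, 0.1364, 0.0984]
ee_rot: [0.005, 0.776, 0.63, 0.017]
contact_force: [-0.3, 2.5, 2.2]
width: -0.0
```

```bash
cat >> h.py <<'E'
from scipy.optimize import least_squares
def boxpose(p,x0=(.602,.05,-.2),vis=None):
    """fit the 4 box-top corners + silhouettes to bright blue top face in the top view"""
    hsv=cv2.cvtColor(p["pixels"],cv2.COLOR_RGB2HSV)
    x0=np.array(x0)
    g=cv2.GaussianBlur(p["pixels"].astype(np.float32),(0,0),.8)
    C=np.array([[.045,.085],[.045,-.085],[-.045,-.085],[-.045,.085]])
    S=2
    m=((hsv[:,:,0]>98)&(hsv[:,:,0]<120)&(hsv[:,:,1]>110)).astype(np.uint8)
    return m
E
python3 - <<'E'
from h import *
s=get_state();print(s["position"],s["contact_force"],s["clock"])
p=get_image("top")
a=cv2.resize(p["pixels"][120:250,150:270],None,fx=4.5,fy=4.5,interpolation=2)
cv2.imwrite("pics/c2.png",a[:,:,::-1])
E
```

```text
[0.62760524 0.13644345 0.09836234] [-0.34932461  2.48691109  2.18844616] 4.0333
```

View pics/c2.png

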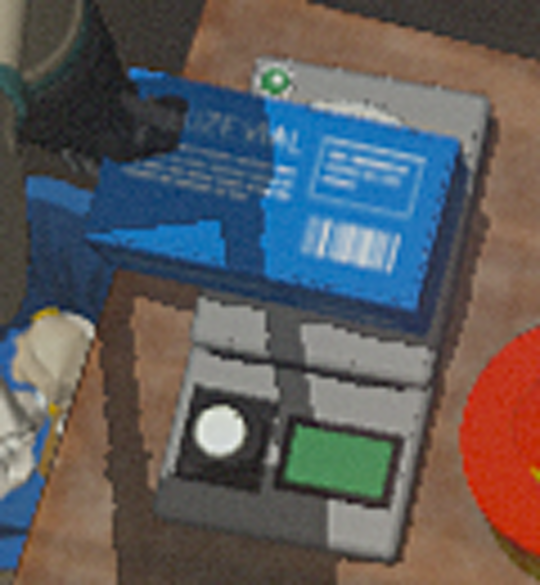

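>>> {"api": "play_rows", "payload": {"series": [{"fingers": 1, "dx": 1, "dy": 5, "dz": 0, "turn": 0}, {"fingers": 1, "dx": 1, "dy": 5, "dz": 0, "turn": 0}, {"fingers": 1, "dx": 0, "dy": 0, "dz": -6, "turn": 0}, {"fingers": 1, "dx": 0, "dy": 0, "dz": -5, "turn": 0}, {"fingers": 1, "dx": 0, "dy": 0, "dz": 0, "turn": 0}]}}

```text
clock: 4.5
position: [0.6289, 0.1457, 0.0855]
ee_rot: [0.005, 0.776, 0.63, 0.015]
contact_force: [-0.3, 2.1, 2.2]
width: 0.0
```

```bash
python3 - <<'E'
from h import *
s=get_state();print(s["position"],s["ee_rot"],s["contact_force"],s["clock"])
# two-view scale fit + box from top corners
p=get_image("top");q=get_image("scene")
print("boxm",[ (m["p"],m["xy"]) for m in masks_of(p,"kit_box")[:2]])
c2=lambda *u:np.array(u)/4.5+[150,120]-.39
tp=c2((252,58),(493,97),(438,388),(160,513),(392,562),(218,430))
sc=lambda *u:(np.array(u)+[760,400])/4-.4
sp=sc((514,247),(33,346),(165,470),(126,307))
H=np.array([[.0825,.065,.04],[.0825,-.065,.04],[-.0825,-.065,.03],[-.173,.065,.03],[-.173,-.065,.03],[-.127,.034,0]])
def W(x):
    A=H.copy();A[5,2]=x[3];A[:,:2]=A[:,:2]@Rz(x[2]).T+x[:2];return A
f=lambda x:np.r_[(proj(p,W(x))-tp).ravel(),(proj(q,W(x)[[1,3,4,5]])-sp).ravel()]
r=least_squares(f,[.613,.014,-.18,.036],loss="soft_l1");print("scale",r.x.round(4));print(r.fun.reshape(-1,2).round(1))
x=r.x
# box current
tb=c2((460,142),(420,305),(88,235),(133,68))
for z in(.123,):
    B=back(p,tb,z)[:,:2];bt,b,e=fit(B,np.array([[.045,-.085],[-.045,-.085],[-.045,.085],[.045,.085]]))
    print("box",bt,b,e.round(4),"rel",(Rz(x[2]).T@(b-x[:2])).round(4))
E
```

```text
[0.62887923 0.1456964  0.08545953] [0.0050592  0.77606009 0.63045766 0.01510905] [-0.31352002  2.05660307  2.23665013] 4.5
boxm [(0.56, [215.5, 167.5])]
scale [ 0.6136  0.016  -0.1778  0.0523]
[[ 0.8 -1.7]
 [ 0.3 -1.2]
 [-0.7  0.9]
 [-1.8  0.7]
 [ 1.8 -0.2]
 [ 1.2  0.2]
 [ 0.  -0.7]
 [-0.6 -0.7]
 [ 0.1  0.6]
 [-0.7 -0.2]]
box -0.2181138607599658 [0.60120716 0.03991349] [0.0034 0.0026 0.0028 0.0011] rel [-0.0164  0.0213]
```

>>> {"api": "play_rows", "payload": {"series": [{"fingers": 1, "dx": 1, "dy": 5, "dz": 0, "turn": 0}, {"fingers": 1, "dx": 1, "dy": 5, "dz": 0, "turn": 0}, {"fingers": 1, "dx": 0, "dy": 0, "dz": 0, "turn": 0}]}}

```text
clock: 4.9
position: [0.6311, 0.1546, 0.0862]
ee_rot: [0.006, 0.776, 0.63, 0.014]
contact_force: [-0.6, -1.1, -0.4]
width: -0.0001
```

```bash
python3 - <<'E'
from h import *
s=get_state();print(s["position"],s["ee_rot"],s["contact_force"],s["moment"],s["qpos"],s["effort"])
p=get_image("top");q=get_image("scene")
a=cv2.resize(p["pixels"][100:240,60:260],None,fx=2.5,fy=2.5,interpolation=2);b=cv2.resize(q["pixels"][60:200,180:300],None,fx=2.5,fy=2.5,interpolation=2)
cv2.imwrite("pics/c3.png",np.hstack([a,b])[:,:,::-1])
E
```

```text
[0.63109953 0.15464602 0.08619609] [0.00614136 0.77610183 0.63041658 0.01425339] [-0.63717913 -1.09102641 -0.42313342] [-0.00874803  0.04256101 -0.04523809] [ 0.13085025  0.48559155  1.58311649  0.00517587  1.04217222 -1.23606671] [-6.26278779e-04 -5.03401852e+01 -2.11227500e+01  3.60746984e-02
 -1.50741236e-01  4.34339605e-02]
```

View pics/c3.png

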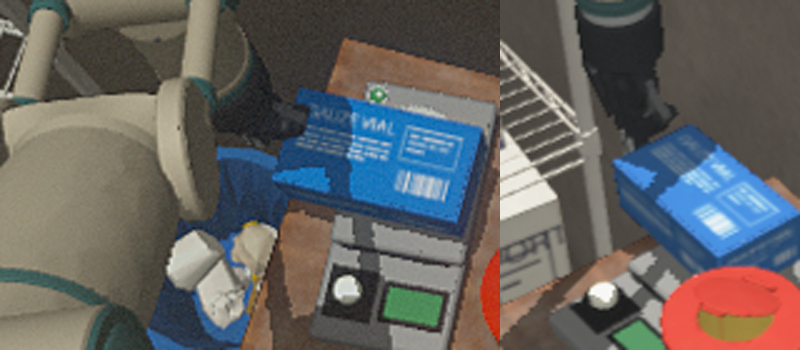

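>>> {"api": "play_rows", "payload": {"series": [{"fingers": 1, "dx": 1, "dy": 15, "dz": 0, "turn": 0}, {"fingers": 1, "dx": 1, "dy": 15, "dz": 0, "turn": -0.12}, {"fingers": 1, "dx": 1, "dy": 8, "dz": 0, "turn": -0.12}, {"fingers": 1, "dx": 0, "dy": 0, "dz": 0, "turn": -0.12}, {"fingers": 1, "dx": 0, "dy": 0, "dz": 0, "turn": -0.12}, {"fingers": 1, "dx": 0, "dy": 0, "dz": 0, "turn": -0.12}, {"fingers": 1, "dx": 0, "dy": 0, "dz": 0, "turn": -0.12}, {"fingers": 1, "dx": 0, "dy": 0, "dz": 0, "turn": -0.12}, {"fingers": 1, "dx": 0, "dy": 0, "dz": 0, "turn": -0.12}, {"fingers": 1, "dx": 0, "dy": 0, "dz": 0, "turn": -0.12}, {"fingers": 1, "dx": 0, "dy": 0, "dz": 0, "turn": -0.12}, {"fingers": 1, "dx": 0, "dy": 0, "dz": 0, "turn": -0.12}, {"fingers": 1, "dx": 0, "dy": 0, "dz": 0, "turn": -0.12}, {"fingers": 1, "dx": 0, "dy": 0, "dz": 0, "turn": -0.12}, {"fingers": 1, "dx": 0, "dy": 0, "dz": 0, "turn": 0}, {"fingers": 1, "dx": 0, "dy": 0, "dz": 0, "turn": 0}]}}

```text
clock: 6.33
position: [0.633, 0.207, 0.0856]
ee_rot: [0.012, 0.991, -0.13, 0.006]
contact_force: [-0.2, 0.5, -0.3]
width: 0.0001
```

>>> {"api": "play_rows", "payload": {"series": [{"fingers": 1, "dx": 1, "dy": -20, "dz": 0, "turn": 0}, {"fingers": 1, "dx": -3, "dy": -20, "dz": 0, "turn": 0}, {"fingers": 1, "dx": -4, "dy": -18, "dz": 0, "turn": 0}, {"fingers": 1, "dx": -1, "dy": -3, "dz": 0, "turn": 0}, {"fingers": 1, "dx": -0.5, "dy": -2.5, "dz": 0, "turn": 0}, {"fingers": 1, "dx": -0.5, "dy": -2.5, "dz": 0, "turn": 0}, {"fingers": 1, "dx": -0.5, "dy": -2.5, "dz": 0, "turn": 0}, {"fingers": 1, "dx": -0.5, "dy": -2.5, "dz": 0, "turn": 0}, {"fingers": 1, "dx": -0.5, "dy": -2.5, "dz": 0, "turn": 0}]}}

```text
clock: 7.08
position: [0.6239, 0.1371, 0.0857]
ee_rot: [0.011, 0.993, -0.12, 0.007]
contact_force: [-0.9, 0.6, 0.2]
width: -0.0
```

```bash
cat > bx.py <<'E'
from h import *
SC=np.array([.6136,.016]);ST=-.1778
def blue(p):
    I=cv2.GaussianBlur(p["pixels"],(3,3),0).astype(int);r,g,b=I[...,0],I[...,1],I[...,2]
    return (b-r>35)&(b>1.25*g+5)
def look(guess):
    """render-free fit: silhouette (hull of 8 corners) of box vs blue pixels+network mask, top and scene"""
    obs=[]
    for n in("top","scene"):
        p=get_image(n);ms=masks_of(p,"kit_box");m=[k for k in ms if abs(k["xy"]-proj(p,[*guess[:2],.1])[0]).max()<25]
        if m: obs.append((p,m[0]["region"],m[0]["p"]))
    return obs
E
python3 - <<'E'
from bx import *
s=get_state();print(s["position"],s["ee_rot"].round(3),s["contact_force"],s["clock"])
p=get_image("top")
for m in masks_of(p,"kit_box")[:1]: print(m["p"],m["xy"],m["region"].sum())
a=cv2.resize(p["pixels"][120:250,150:270],None,fx=4.5,fy=4.5,interpolation=2)
cv2.imwrite("pics/c4.png",a[:,:,::-1])
E
```

```text
[0.62387966 0.13714499 0.08569827] [ 0.011  0.993 -0.12   0.007] [-0.9494384   0.64184314  0.18373796] 7.0833
0.86 [213.8, 164.8] 3435
```

View pics/c4.png

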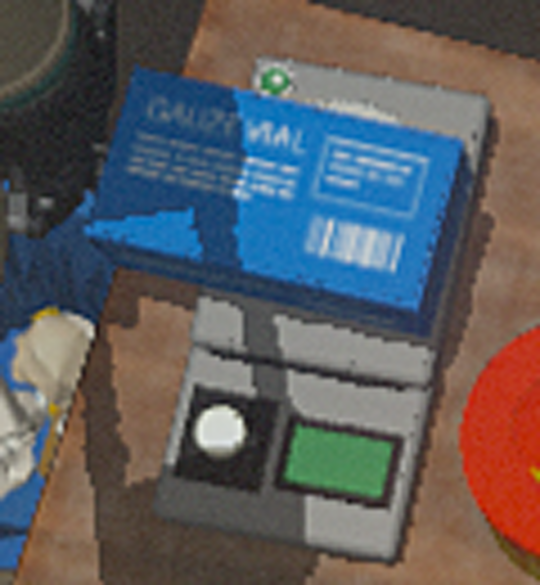

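```bash
cat > bx.py <<'E'
from h import *
SC=np.array([.6136,.016]);ST=-.1778
C=np.array([[x,y,z] for x in(.045,-.045) for y in(.085,-.085) for z in(.068,.123)])
def sil(p,x):
    A=C.copy();A[:,:2]=A[:,:2]@Rz(x[2]).T+x[:2]
    m=np.zeros((420*4,560*4),np.uint8);h=cv2.convexHull(((proj(p,A)+.5)*4).astype(np.float32))
    cv2.fillConvexPoly(m,h.astype(int),255);return cv2.resize(m,(560,420),interpolation=cv2.INTER_AREA)/255.
def look(g):
    from scipy.optimize import minimize
    p=get_image("top");c=proj(p,[g[0],g[1],.1])[0]
    ms=[m for m in masks_of(p,"kit_box") if np.abs(np.array(m["xy"])-c).max()<25]
    if not ms: print("no mask");return
    r=ms[0]["region"].astype(float)
    f=lambda v:np.abs(sil(p,np.array(v)*[.01,.01,.1])-r).sum()
    g=np.array(g)/[.01,.01,.1];S=np.r_[[g],g+np.eye(3)*.6]
    o=minimize(f,g,method="Nelder-Mead",options=dict(initial_simplex=S,xatol=.01,fatol=1));v=o.x*[.01,.01,.1]
    s=get_state()
    print("box",v.round(4),"err",round(o.fun),"of",r.sum(),"rel",(Rz(ST).T@(v[:2]-SC)).round(4),"p",ms[0]["p"])
    print("tcp",s["position"].round(4),"F",s["contact_force"].round(1),s["clock"])
    return p,v
E
python3 -c "
from bx import *
look([.601,.04,-.2])"
```

```text
box [ 0.6029  0.0386 -0.2304] err 177 of 3438.0 rel [-0.0146  0.0204] p 0.6
tcp [0.6238 0.1369 0.0857] F [0.5 0.5 0.2] 7.2833
```

>>> {"api": "play_rows", "payload": {"series": [{"fingers": 1, "dx": -0.5, "dy": -2.5, "dz": 0, "turn": 0}, {"fingers": 1, "dx": -0.5, "dy": -2.5, "dz": 0, "turn": 0}, {"fingers": 1, "dx": -0.5, "dy": -2.5, "dz": 0, "turn": 0}, {"fingers": 1, "dx": -0.5, "dy": -2.5, "dz": 0, "turn": 0}]}}

```text
clock: 7.62
position: [0.6227, 0.1287, 0.0862]
ee_rot: [0.009, 0.993, -0.12, 0.008]
contact_force: [0.1, 2.8, 0.4]
width: 0.0001
```

```bash
python3 -c "
from bx import *
look([.601,.035,-.2])"
```

```text
box [ 0.6026  0.0354 -0.2339] err 184 of 3425.0 rel [-0.0143  0.0171] p 0.73
tcp [0.6226 0.1282 0.0862] F [-0.3  1.   0.1] 7.7167
```

>>> {"api": "play_rows", "payload": {"series": [{"fingers": 1, "dx": -0.5, "dy": -2.5, "dz": 0, "turn": 0}, {"fingers": 1, "dx": -0.5, "dy": -2.5, "dz": 0, "turn": 0}, {"fingers": 1, "dx": -0.5, "dy": -2.5, "dz": 0, "turn": 0}, {"fingers": 1, "dx": -0.5, "dy": -2.5, "dz": 0, "turn": 0}, {"fingers": 1, "dx": -0.5, "dy": -2.5, "dz": 0, "turn": 0}, {"fingers": 1, "dx": -0.5, "dy": -2.5, "dz": 0, "turn": 0}]}}

```text
clock: 8.22
position: [0.6198, 0.1127, 0.0867]
ee_rot: [0.008, 0.993, -0.12, 0.008]
contact_force: [0.4, 2.6, 1.2]
width: -0.0004
```

```bash
python3 -c "
from bx import *
look([.601,.023,-.2])"
```

```text
box [ 0.5984  0.0194 -0.2461] err 125 of 3492.0 rel [-0.0156  0.0007] p 0.81
tcp [0.6197 0.1122 0.0867] F [-0.   0.9  0.2] 8.3167
```

```bash
python3 -c "
from bx import *
p=get_image('top');print(back(p,[[280.2,217.8]],.168))
b=back(p,[[252.5,218],[308,218],[280,190.5],[280,246]],.168);print(b)"
```

```text
[[ 0.46374507 -0.11381869  0.168     ]]
[[ 0.46316632 -0.05694435  0.168     ]
 [ 0.4634829  -0.17092163  0.168     ]
 [ 0.52191902 -0.11317373  0.168     ]
 [ 0.4051739  -0.1136437   0.168     ]]
```

>>> {"api": "play_rows", "payload": {"series": [{"fingers": 1, "dx": 2, "dy": 15, "dz": 0, "turn": 0}, {"fingers": 1, "dx": 2, "dy": 20, "dz": 5, "turn": 0}, {"fingers": 1, "dx": 0, "dy": 15, "dz": 30, "turn": 0.12}, {"fingers": 1, "dx": 0, "dy": 0, "dz": 35, "turn": 0.12}, {"fingers": 1, "dx": -5, "dy": 0, "dz": 35, "turn": 0.12}, {"fingers": 1, "dx": -30, "dy": -15, "dz": 0, "turn": 0.12}, {"fingers": 1, "dx": -30, "dy": -20, "dz": 0, "turn": 0.12}, {"fingers": 1, "dx": -25, "dy": -20, "dz": 0, "turn": 0.12}, {"fingers": 1, "dx": -15, "dy": -20, "dz": 0, "turn": 0.12}, {"fingers": 1, "dx": 0, "dy": -20, "dz": 0, "turn": 0.12}, {"fingers": 1, "dx": 0, "dy": -10, "dz": 0, "turn": 0.12}, {"fingers": 1, "dx": 0, "dy": 0, "dz": 0, "turn": 0.12}, {"fingers": 1, "dx": 0, "dy": 0, "dz": 0, "turn": 0.12}, {"fingers": 1, "dx": 0, "dy": 0, "dz": 0, "turn": 0.1}, {"fingers": 1, "dx": 0, "dy": 0, "dz": 0, "turn": 0}]}}

```text
clock: 9.62
position: [0.5108, 0.0654, 0.1928]
ee_rot: [0.006, 0.816, 0.578, 0.011]
contact_force: [0.0, -0.2, -0.6]
width: 0.0
```

>>> {"api": "play_rows", "payload": {"series": [{"fingers": 1, "dx": 3, "dy": -15, "dz": -20, "turn": 0.05}, {"fingers": 1, "dx": 2, "dy": -11, "dz": -30, "turn": 0.04}, {"fingers": 1, "dx": 0, "dy": 0, "dz": -30, "turn": 0}, {"fingers": 1, "dx": 0, "dy": 0, "dz": -20, "turn": 0}, {"fingers": 1, "dx": 0, "dy": 0, "dz": -6, "turn": 0}, {"fingers": 1, "dx": 0, "dy": 0, "dz": 0, "turn": 0}]}}

```text
clock: 10.12
position: [0.5183, 0.0418, 0.0852]
ee_rot: [0.007, 0.791, 0.611, 0.013]
contact_force: [0.7, -1.7, -0.1]
width: -0.0
```

```bash
python3 -c "
from bx import *
p,v=look([.5984,.0194,-.246])
q=get_image('scene')
a=cv2.resize(p['pixels'][110:250,150:270],None,fx=3.2,fy=3.2,interpolation=2);b=cv2.resize(q['pixels'][60:200,200:320],None,fx=3.2,fy=3.2,interpolation=2)
cv2.imwrite('pics/c5.png',np.hstack([a,b])[:,:,::-1])"
```

```text
box [ 0.5987  0.0189 -0.2548] err 1890 of 1708.0 rel [-0.0151  0.0002] p 0.59
tcp [0.5195 0.0417 0.0869] F [ 0.9 -0.4 -0.4] 10.2167
```

View pics/c5.png

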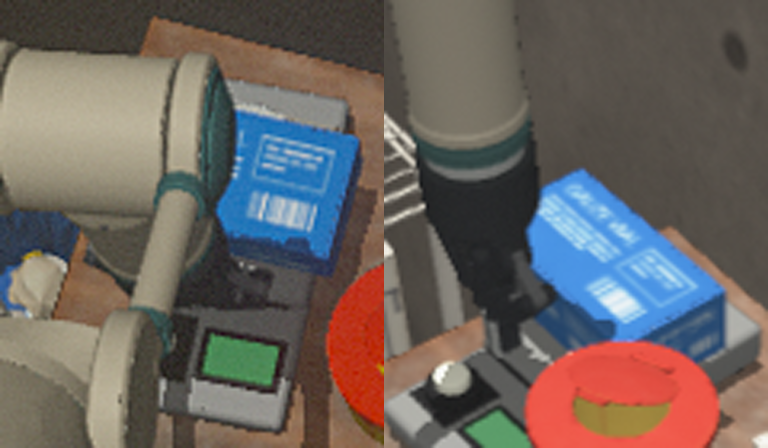

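>>> {"api": "play_rows", "payload": {"series": [{"fingers": 1, "dx": 8, "dy": -2, "dz": 0, "turn": 0}, {"fingers": 1, "dx": 8, "dy": -2, "dz": 0, "turn": 0}, {"fingers": 1, "dx": 4, "dy": -1, "dz": 0, "turn": 0}, {"fingers": 1, "dx": 2.5, "dy": -0.6, "dz": 0, "turn": 0}, {"fingers": 1, "dx": 2.5, "dy": -0.6, "dz": 0, "turn": 0}, {"fingers": 1, "dx": 2.5, "dy": -0.6, "dz": 0, "turn": 0}]}}

```text
clock: 10.77
position: [0.5529, 0.0349, 0.093]
ee_rot: [0.011, 0.791, 0.611, 0.018]
contact_force: [-1.8, -0.1, -0.2]
width: 0.0
```

>>> {"api": "play_rows", "payload": {"series": [{"fingers": 1, "dx": 2.5, "dy": -0.6, "dz": 0, "turn": 0}, {"fingers": 1, "dx": 2.5, "dy": -0.6, "dz": 0, "turn": 0}]}}

```text
clock: 10.93
position: [0.5576, 0.0337, 0.0929]
ee_rot: [0.011, 0.791, 0.611, 0.018]
contact_force: [-1.8, 0.5, 0.9]
width: -0.0003
```

>>> {"api": "play_rows", "payload": {"series": [{"fingers": 1, "dx": 2.5, "dy": -0.6, "dz": 0, "turn": 0}, {"fingers": 1, "dx": 2.5, "dy": -0.6, "dz": 0, "turn": 0}]}}

```text
clock: 11.1
position: [0.5621, 0.0325, 0.0927]
ee_rot: [0.01, 0.791, 0.611, 0.017]
contact_force: [-2.3, 2.4, 0.4]
width: -0.0002
```

>>> {"api": "play_rows", "payload": {"series": [{"fingers": 1, "dx": -5, "dy": 1, "dz": 0, "turn": 0}, {"fingers": 1, "dx": -15, "dy": 4, "dz": 0, "turn": 0}, {"fingers": 1, "dx": -20, "dy": 5, "dz": 5, "turn": 0}, {"fingers": 1, "dx": -10, "dy": 5, "dz": 30, "turn": 0}, {"fingers": 1, "dx": -10, "dy": 10, "dz": 35, "turn": 0}, {"fingers": 1, "dx": -30, "dy": 20, "dz": 10, "turn": 0}, {"fingers": 1, "dx": -30, "dy": 25, "dz": 0, "turn": 0}, {"fingers": 1, "dx": -30, "dy": 25, "dz": 0, "turn": 0}, {"fingers": 1, "dx": -20, "dy": 25, "dz": 0, "turn": 0}, {"fingers": 1, "dx": 0, "dy": 0, "dz": 0, "turn": 0}, {"fingers": 1, "dx": 0, "dy": 0, "dz": 0, "turn": 0}]}}

```text
clock: 12.02
position: [0.3912, 0.1542, 0.1771]
ee_rot: [0.016, 0.792, 0.609, 0.025]
contact_force: [0.7, -0.2, 0.1]
width: -0.0002
```

```bash
python3 -c "
from bx import *
p,v=look([.613,.016,-.25])
for l in ('pan','scale','key'):
    for m in masks_of(p,l)[:1]: print(l,m['p'],m['xy'])
a=cv2.resize(p['pixels'][120:250,150:270],None,fx=4.5,fy=4.5,interpolation=2)
cv2.imwrite('pics/c6.png',a[:,:,::-1])"
```

```text
box [ 0.6167  0.0142 -0.2649] err 105 of 3490.0 rel [ 0.0033 -0.0012] p 0.74
tcp [0.392  0.1535 0.1768] F [ 0.7 -0.2  1.4] 12.1167
scale 0.67 [213.5, 209.0]
key 0.68 [200.0, 217.0]
```

View pics/c6.png

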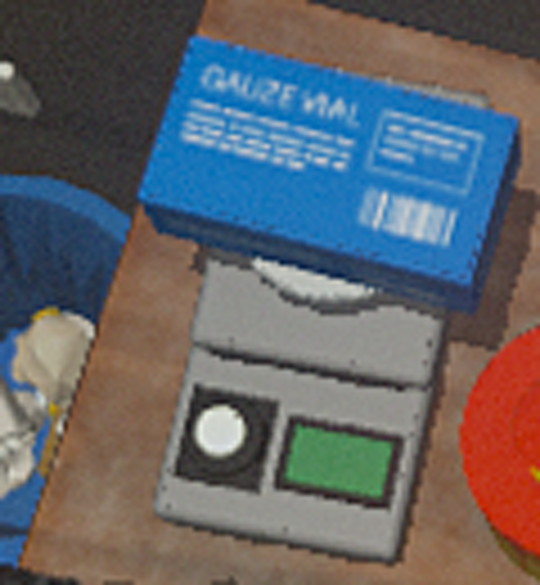

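```bash
python3 - <<'E'
from bx import *
p=get_image("top")
a=np.linspace(0,2*np.pi,73)
def draw(im,org,col0,col1,row0,row1,k=8):
    I=cv2.resize(im[row0:row1,col0:col1],None,fx=k,fy=k,interpolation=cv2.INTER_NEAREST)
    for z,c in((.068,(0,0,255)),(.062,(0,200,0))):
        X=np.c_[org[0]+.055*np.cos(a),org[1]+.055*np.sin(a),0*a+z];u=(proj(p,X)-[col0,row0]+.5)*k
        cv2.polylines(I,[u.astype(int)],True,c,1)
    return I
A=draw(p["pixels"][:,:,::-1].copy(),SC,196,246,150,190)
B=draw(cv2.imread("pics/top0.png"),SC,205,255,132,162)
cv2.imwrite("pics/c7.png",np.vstack([A,B]))
E
```

```text
(no output)
```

View pics/c7.png

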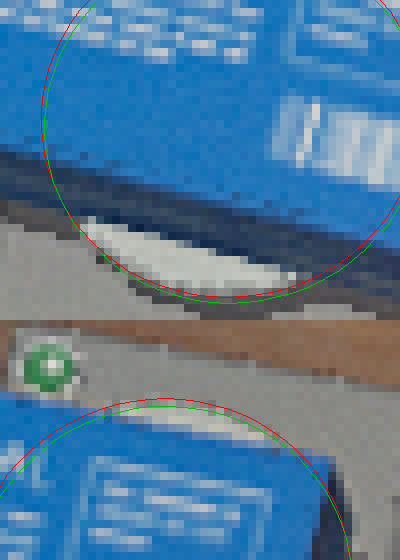

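>>> {"api": "play_rows", "payload": {"series": [{"fingers": 1, "dx": 25, "dy": -20, "dz": -10, "turn": 0}, {"fingers": 1, "dx": 25, "dy": -20, "dz": -10, "turn": 0}, {"fingers": 1, "dx": 25, "dy": -20, "dz": -10, "turn": 0}, {"fingers": 1, "dx": 22, "dy": -18, "dz": -10, "turn": 0}, {"fingers": 1, "dx": 4, "dy": -3, "dz": -20, "turn": 0}, {"fingers": 1, "dx": 0, "dy": 0, "dz": -20, "turn": 0}, {"fingers": 1, "dx": 0, "dy": 0, "dz": -12, "turn": 0}, {"fingers": 1, "dx": 0, "dy": 0, "dz": 0, "turn": 0}]}}

```text
clock: 12.98
position: [0.5068, 0.0601, 0.0797]
ee_rot: [0.018, 0.797, 0.603, 0.027]
contact_force: [-0.7, 0.2, 0.2]
width: -0.0
```

>>> {"api": "play_rows", "payload": {"series": [{"fingers": 1, "dx": -12, "dy": 12, "dz": 0, "turn": 0}, {"fingers": 1, "dx": 0, "dy": 0, "dz": 0, "turn": 0}, {"fingers": 1, "dx": 0, "dy": 0, "dz": 0, "turn": 0}]}}

```text
clock: 13.23
position: [0.4966, 0.0697, 0.0787]
ee_rot: [0.018, 0.798, 0.602, 0.026]
contact_force: [1.9, 0.0, -0.9]
width: -0.0001
```

```bash
python3 -c "
from bx import *
s=get_state();print(s['position'],s['contact_force'])
q=get_image('scene');b=cv2.resize(q['pixels'][90:210,180:310],None,fx=4.5,fy=4.5,interpolation=2)
cv2.imwrite('pics/c8.png',b[:,:,::-1])"
```

```text
[0.49663428 0.06966723 0.07867125] [ 1.89452012  0.02691741 -0.93294064]
```

View pics/c8.png

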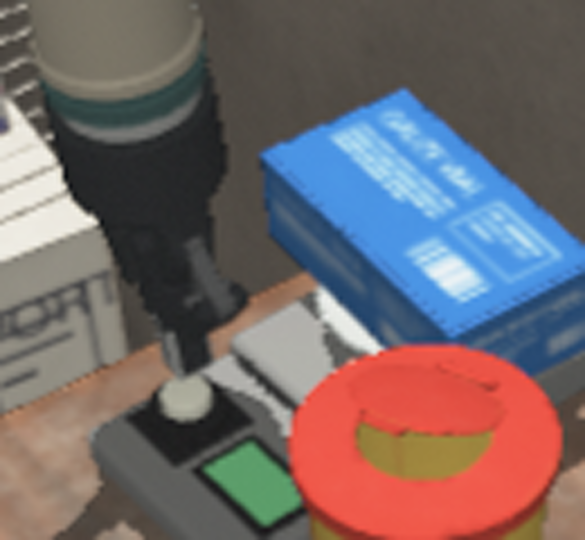

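>>> {"api": "play_rows", "payload": {"series": [{"fingers": 1, "dx": -2, "dy": 2, "dz": -4, "turn": 0}, {"fingers": 1, "dx": 0, "dy": 0, "dz": -4, "turn": 0}, {"fingers": 1, "dx": 0, "dy": 0, "dz": -3, "turn": 0}, {"fingers": 1, "dx": 0, "dy": 0, "dz": -3, "turn": 0}]}}

```text
clock: 13.62
position: [0.4971, 0.0711, 0.0661]
ee_rot: [0.019, 0.798, 0.602, 0.028]
contact_force: [0.0, 0.3, 0.8]
width: 0.0001
```

>>> {"api": "play_rows", "payload": {"series": [{"fingers": 1, "dx": 0, "dy": 0, "dz": -2, "turn": 0}, {"fingers": 1, "dx": 0, "dy": 0, "dz": -2, "turn": 0}]}}

```text
clock: 13.78
position: [0.4972, 0.071, 0.0615]
ee_rot: [0.02, 0.798, 0.602, 0.028]
contact_force: [-0.5, 0.1, 2.4]
width: 0.0002
```

>>> {"api": "play_rows", "payload": {"series": [{"fingers": 1, "dx": 0, "dy": 0, "dz": -2, "turn": 0}, {"fingers": 1, "dx": 0, "dy": 0, "dz": -2, "turn": 0}]}}

```text
clock: 13.95
position: [0.4973, 0.0711, 0.0575]
ee_rot: [0.02, 0.798, 0.602, 0.028]
contact_force: [-2.6, 0.1, 16.1]
width: -0.0002
```

>>> {"api": "play_rows", "payload": {"series": [{"fingers": 1, "dx": 0, "dy": 0, "dz": -0.5, "turn": 0}, {"fingers": 1, "dx": 0, "dy": 0, "dz": -0.5, "turn": 0}]}}

```text
clock: 14.12
position: [0.4973, 0.0711, 0.0578]
ee_rot: [0.02, 0.798, 0.602, 0.028]
contact_force: [-1.8, 0.3, 6.0]
width: -0.0003
```

>>> {"api": "play_rows", "payload": {"series": [{"fingers": 1, "dx": 0, "dy": 0, "dz": 5, "turn": 0}, {"fingers": 1, "dx": 0, "dy": 0, "dz": 10, "turn": 0}, {"fingers": 1, "dx": 0, "dy": 0, "dz": 25, "turn": 0}, {"fingers": 1, "dx": 0, "dy": 0, "dz": 35, "turn": 0}, {"fingers": 1, "dx": -20, "dy": 15, "dz": 35, "turn": 0}, {"fingers": 1, "dx": -30, "dy": 25, "dz": 0, "turn": 0}, {"fingers": 1, "dx": -30, "dy": 25, "dz": 0, "turn": 0}, {"fingers": 1, "dx": -25, "dy": 20, "dz": 0, "turn": 0}, {"fingers": 1, "dx": 0, "dy": 0, "dz": 0, "turn": 0}, {"fingers": 1, "dx": 0, "dy": 0, "dz": 0, "turn": 0}, {"fingers": 1, "dx": 0, "dy": 0, "dz": 0, "turn": 0}]}}

```text
clock: 15.03
position: [0.3912, 0.1578, 0.1733]
ee_rot: [0.021, 0.799, 0.601, 0.032]
contact_force: [0.2, -0.9, 0.2]
width: 0.0002
```

```bash
python3 -c "
from bx import *
p,v=look([.6167,.0142,-.26])
q=get_image('scene')
for n,i in(('top',p),('scene',q)):
  for m in masks_of(i,'key')[:1]: print(n,m['p'],m['xy'])
print(proj(p,[.4946,.0719,.052]),proj(q,[.4946,.0719,.052]))
I=q['pixels'];r=I[110:200,190:240].astype(int);w=(r.min(2)>185);ys,xs=np.nonzero(w);print('white centroid',xs.mean()+190,ys.mean()+110,ys.min()+110,ys.max()+110)
I=cv2.imread('pics/scene0.png');r=I[110:200,190:240].astype(int);w=(r.min(2)>185);ys,xs=np.nonzero(w);print('before',xs.mean()+190,ys.mean()+110,ys.min()+110,ys.max()+110)
"
```

```text
box [ 0.6175  0.0152 -0.261 ] err 100 of 3508.0 rel [ 0.004  -0.0001] p 0.82
tcp [0.3922 0.1574 0.1733] F [ 0.6  0.1 -1.4] 15.1333
top 0.53 [218.4, 209.8]
scene 0.46 [220.9, 177.7]
[[199.30315583 215.44403069]] [[220.42025317 176.31432524]]
white centroid 203.73423423423424 147.13963963963965 110 180
before 203.53623188405797 148.4975845410628 117 180
```

```bash
python3 -c "
from rig import *
print(sign_off())"
```

```text
the job is handed in; nothing more can be done
None
```

I pushed the box to the middle of the pan, pressed and released the key, and handed the job in at about 15 s of the 54 s allowed. The sign-off gave no verdict.

**Box:** I pushed its left end towards the scale's right, then its front face towards the rear, with the fingers shut and the tips low. The first push used a poor finger orientation: the finger backs seem to have caught the box high up and rode upwards. I backed off, turned the gripper a quarter turn and finished from there. The readings I took during the pushes stayed below 4 N.

**Last check of the box:** its middle was about 4 mm from the pan's middle (4 mm to the rear, 0 mm sideways). My estimate of the pan's middle is good to about 2–3 mm, so the 10 mm limit should hold. The part of the pan rim I could see agreed to about one pixel, or about 2 mm.

**Key:** it was pressed about 5 mm down against a hard stop, reading 16 N at the bottom, then let go. This is judged from tool height and force, because the key's travel cannot be read directly. In the final scene picture the key was found about where it was expected in the up position, but with low confidence. In the top picture the network pointed to a different spot, which I took for a false report.

**Rest of the desk:** the arm ended clear of everything with only noise on the force reading. I did not re-measure the other items, but the arm stayed well away from them.

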